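# Uncover the specimen fixture and hold the carrier against its sprung stop

### The job

Tip the dust lid of the specimen tray up by its handle, its far edge still resting on the tray rim, then lift it off and lay it flat on the bench, handle up, without letting it fall. Then push the metal specimen carrier in the tray square and centred against the sprung stop plate and press steadily with about 8 N, so that the plate is about halfway along its 20 mm travel (never drive it to the end), the carrier flat on the tray floor. Finish while holding that push, as a third hand for the colleague who will tighten the clamp screws, and leave the other things on the bench alone.

Things in the scene. Friction and masses are not known exactly. Their poses are not given: they have to be found in the camera images.
- tray: Grey open tray 250 x 180 mm, 50 mm high, fixed to the bench; walls and floor 6 mm thick. Origin: centre of its underside, on the bench; x along its length to the stop end (away from the robot), y across, z up. Clamp screws through the long walls at x = 45 mm, 24 mm above the bench: tips inside at y = +-68 mm, black knobs outside to y = +-110 mm.
- tray_far (a point): Middle of the far end of the tray at rim height (tray x = 125 mm, y = 0, z = 50 mm).
- lid: White plastic lid 256 x 186 x 4 mm, 0.16 kg, loose on the tray rim, axes as the tray. Origin: centre of the sheet's underside, 50 mm above the bench when seated. A lip 5 mm deep below the sheet fits inside the tray with 2 to 3 mm play (its far outer face at lid x = 116.5 mm). Flat on the bench it stands on this lip, origin 5 mm high. Handle: see lid_handle.
- lid_handle (a point): Grip point on the lid's black upright handle block, at lid x = -85 mm (near edge side), y = 0, 28 mm above the lid's origin. The block is 12 mm (x) by 30 mm (y), its top 38 mm above the lid's origin; a flat foot 24 x 46 mm around it reaches 6 mm above the origin.
- lid_far (a point): Middle of the lid's far edge (lid x = 128 mm), at the underside of the sheet.
- block: Specimen carrier: aluminium block 60 mm long (x), 40 wide (y), 30 high, about 0.2 kg, with a black disc 24 mm across, 6 mm high on top. Origin: centre of its underside. It lies loose on the tray floor (6 mm above the bench) between near wall and stop, its length along the tray but turned up to 0.35 rad. One of its 40 x 30 mm ends goes against the stop plate.
- stop_plate: Upright steel plate of the sprung stop, 10 mm thick, 70 wide, 30 high, centred on the tray's width; axes as the tray. Origin: middle of the lower edge of its front face (towards the robot): at tray x = 60 mm unpressed, 80 mm at the end of its 20 mm travel. Spring 800 N/m, no preload: 10 mm in (tray x = 70 mm) is 8 N. It springs back when the push goes.
- jar: Amber jar with black cap, 60 mm across, 85 mm high; not to be disturbed. Origin under its centre.
- bottle: White plastic bottle, 52 mm across, 120 mm high; not to be disturbed. Origin under its centre.
- slide_box: Grey box for slides with white top, 87 x 57 x 34 mm; not to be disturbed. Origin under its centre.
- screwdriver: Screwdriver with black handle, 180 mm long, lying to the left of the tray; not to be disturbed.

How it is judged:
By the outcome, as a careful person would: the job done as asked, in the order asked, and still so for the second after the job is handed in, while the arm keeps its last pose, push and grip.
It also fails if it takes over 58 s, if anything falls off the work surface, if the arm or the gripper's body presses on something with over 40 N, if the wrist force passes 120 N, or if a joint passes its speed limit or range.

### The arm

A 7-joint arm with a two-finger parallel gripper is mounted at the origin on the work surface. World frame = base frame: x ahead of the robot, y to its left, z up, the work surface at z = 0. Lengths are in m, angles in rad, forces in N, time in s.
With the tool pointing down it reaches from about 0.425 to 0.925 m from the base axis. Payload 6.8 kg.
Tool frame: the origin (TCP) lies between the finger pads; the fingertips stand r.tips_ahead ahead of it and the grasp point (between the pads) lies 5 mm behind it (r.tips_ahead is the distance from the TCP to the fingertips, in m); z points along the fingers, y is the line along which they close (so a half turn about z gives the same grasp; the last joint's range is limited). The gripper opens to 85 mm and grips with 20 to 120 N. Pads are 22 mm wide; open, the fingers measure 114 mm over their backs; the gripper's body (76 mm by 85 mm) begins 54 mm behind the grasp point. The pads swing forward as they close: fully open they stand 13 mm farther back than shut.
Start: joints at [1.135, 0.477, 0.022, 1.555, -0.011, 1.109, -0.083], TCP at [0.217, -0.639, 0.245] pointing down, gripper open.
Joint ranges: [-2.96, 2.96], [-0.34, 2.1], [-1.41, 1.46], [0.24, 2.44], [-1.37, 4.51], [0.17, 1.92], [-2.96, 2.96]. Speed limits (rad/s): [2.39, 2.39, 3.14, 3.14, 3.14, 3.14, 3.14].

### API

Orientations are given as a rotation vector (axis times angle).
In Python, from bench import r gives the robot as it stands.
- The arm moves only by the tool move_arm, never from a script. Its argument "rows" is one flat list of numbers, 4 for each row, row after row: the shift along the tool's x, y, z in cm, then the turn about the tool's z in degrees. In form: [tx, ty, tz, twist, tx, ty, tz, twist, ...]. A call has 1 to 10 rows; each row is the pose to reach, as a shift and turn from the pose commanded when the call began, along the tool's axes at that moment; what a row does not reach only later rows make up. A row lasts 1/8 s, in which the tool goes at most 62.5 mm and 10.7 degrees, less where a joint would pass 70% of its speed; a pose out of reach is approached as far as the arm can. A call with a gripper value outside its range is refused whole. "fingers" is the opening, from 0 (shut) to 1 (fully open), set as the call begins (left out, the last holds). The fingers move at their own pace and stop on an object; "newtons" is the grip in N (left out, the last holds). Time passes only in rows, so rows that repeat a pose let the fingers close. It gives the time, the measured TCP pose, the force, the opening and the grip force at its end, in the units of the state.
- r.get_obs(): the state, without advancing time (a new reading comes with each control period).
- r.grab_frame(name): name is "scene" or "side" or "wrist"; returns the picture (480x640x3 uint8, blue, green, red); there is no depth.
- r.camera_params(name): a dict with "fx", "fy", "cx", "cy" (pixels), "world_from_camera" (4x4, takes a point from camera to world coordinates). Camera axes: x right, y down, z forward; pixel columns grow to the right and rows downward; lengths in m; the calibration is good to about 2 mm. A picture is of the moment at which its call begins: read the wrist's pose just before it. camera_params takes no time and is no camera call; for the wrist camera it gives the pose at the moment of the call.
- r.hand_in(): hands the job in; it is judged then, once.
The state is a dict: "clock": time; "joints": joint angles; "qvel": joint speeds; "tau": joint torques, N m; "tcp_pos": TCP position; "orientation": TCP orientation; "contact_force": force on the tool from outside, world axes, zero at the start; "moment": the same for the moment, N m; "grip_width": finger opening in m; "gripper_force": force on a finger pad.
Only numpy, scipy, OpenCV 4.12 (cv2) and the standard library are available. Lean on these libraries where they do the work, as an engineer would, in place of code of your own. Each camera call takes 0.05 s, during which the arm holds its last target. There are 200 camera calls.

## Working session

There is one attempt and no reset: what is moved stays moved. The work goes in short steps, Python scripts to look and compute and a tool call to move; the robot and the scene stay as the last step left them, time stands still between calls to the robot, and variables do not carry over. Pictures are saved under pics/ and viewed, at most 10 in all, crops included, and the job is handed in when it is done.

Besides the shell and the picture viewer there is one more tool, called after "Emit:" by a JSON object that holds its "method" and its "body", one argument or row to a line. move_arm: Moves the arm, as the interface text tells. Its arguments: {"type":"object","properties":{"rows":{"type":"array"},"fingers":{"type":"number"},"newtons":{"type":"number"}},"required":["rows"]}

```bash
mkdir -p pics; ls; python3 - <<'E'
from bench import r
import cv2,numpy as np
o=r.get_obs();print(o,r.tips_ahead)
a=r.grab_frame("scene");b=r.grab_frame("side")
cv2.imwrite("pics/scene0.png",a);cv2.imwrite("pics/side0.png",b)
for n in("scene","side","wrist"):print(n,r.camera_params(n))
E
```

```text
pics
{'clock': 0.0, 'joints': array([ 1.13486966,  0.47779731,  0.02233827,  1.55643809, -0.01147843,
        1.1093038 , -0.08310451]), 'qvel': array([ 6.36161993e-04,  4.37012473e-04,  2.03614591e-06,  1.01944676e-03,
       -8.11455687e-04, -4.96543892e-04,  5.87121703e-04]), 'tau': array([-3.94696617e-04, -5.96439922e+01,  1.60769474e+00, -2.81193370e+01,
        1.24416518e-02,  9.30246926e-03,  2.42304890e-05]), 'tcp_pos': array([ 0.21714334, -0.63852699,  0.24433319]), 'orientation': array([-3.09773744e+00, -5.12402095e-01,  7.02140334e-04]), 'contact_force': array([-0.35821048, -0.11407542,  0.49560143]), 'moment': array([-0.02214626, -0.03936643,  0.03332474]), 'gripper_force': 0.0, 'grip_width': 0.08530696042750713} 0.014
scene {'fx': 473.53353169734527, 'fy': 473.53353169734527, 'cx': 322.01406333466764, 'cy': 241.21203097034459, 'world_from_camera': array([[-0.28975522,  0.61212945, -0.73575774,  1.58496494],
       [ 0.95699101,  0.17365382, -0.23240601,  0.35087888],
       [-0.01449542, -0.7714544 , -0.63611948,  0.95858353],
       [ 0.        ,  0.        ,  0.        ,  1.        ]])}
side {'fx': 463.10209512261304, 'fy': 463.10209512261304, 'cx': 321.71212447750014, 'cy': 251.3761089248928, 'world_from_camera': array([[-0.82444894, -0.29413378,  0.48349692,  0.03131971],
       [-0.565656  ,  0.40139035, -0.72036038,  0.81149654],
       [ 0.01781132, -0.86739328, -0.49730439,  0.64391472],
       [ 0.        ,  0.        ,  0.        ,  1.        ]])}
wrist {'fx': 335.2705745564432, 'fy': 335.2705745564432, 'cx': 319.12787843794797, 'cy': 239.73261836942257, 'world_from_camera': array([[ 0.32209605, -0.90786291, -0.26840095,  0.28535913],
       [-0.94670586, -0.30931797, -0.08983543, -0.61674482],
       [-0.00146299,  0.28303239, -0.95910923,  0.37365219],
       [ 0.        ,  0.        ,  0.        ,  1.        ]])}
```

View pics/scene0.png

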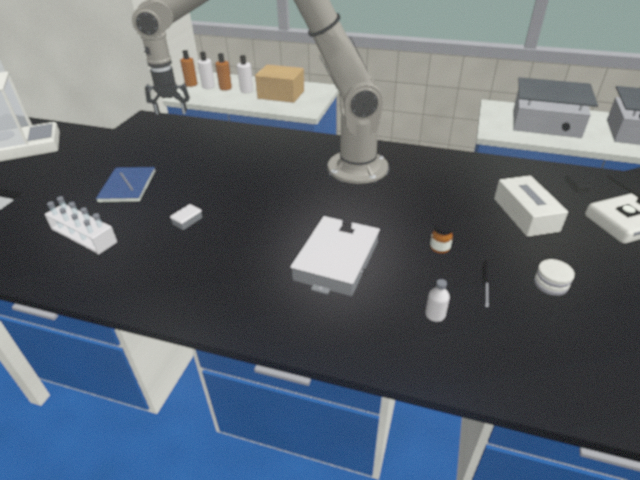

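View pics/side0.png

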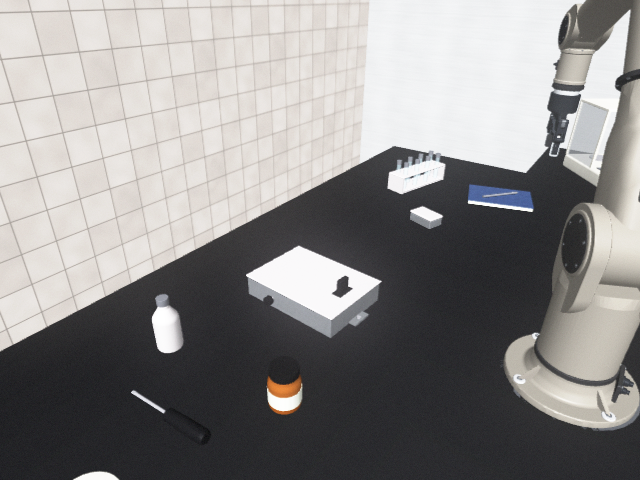

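The scene view shows the lid at about (337,252) with its handle at (347,226), the jar at (441,240), the bottle at (438,302) and the slide box at (186,216). In the side view the lid is at (313,283) and the handle at (343,285).

```bash
cat > h.py <<'E'
import numpy as np,cv2
from scipy.spatial.transform import Rotation as R
def ray(p,uv):
    T=p["world_from_camera"];d=T[:3,:3]@np.array([(uv[0]-p["cx"])/p["fx"],(uv[1]-p["cy"])/p["fy"],1.]);return T[:3,3],d
def onz(p,uv,z):
    c,d=ray(p,uv);return c+d*(z-c[2])/d[2]
def proj(p,X):
    T=p["world_from_camera"];q=T[:3,:3].T@(np.array(X)-T[:3,3]);return np.array([p["fx"]*q[0]/q[2]+p["cx"],p["fy"]*q[1]/q[2]+p["cy"]])
def tri(p1,u1,p2,u2):
    A=0;b=0
    for p,u in((p1,u1),(p2,u2)):
        c,d=ray(p,u);d=d/np.linalg.norm(d);M=np.eye(3)-np.outer(d,d);A=A+M;b=b+M@c
    return np.linalg.solve(A,b)
def Ry(rv):return R.from_rotvec(rv).as_matrix()
E
python3 - <<'E'
from bench import r
from h import *
for n,box in(("scene",(285,210,390,300)),("side",(240,240,390,330))):
    g=cv2.imread(f"pics/{n}0.png");p=r.camera_params(n);x0,y0,x1,y1=box
    s=g[y0:y1,x0:x1].min(2)
    print(n,np.percentile(s,[50,70,80,90,99]))
    t=215 if n=="scene" else 225
    m=((s>t)*255).astype(np.uint8);m=cv2.morphologyEx(m,cv2.MORPH_CLOSE,np.ones((9,9)))
    c=max(cv2.findContours(m,0,1)[0],key=cv2.contourArea)
    h=cv2.convexHull(c)
    # world polygon at z=.054
    W=np.array([onz(p,q[0]+[x0,y0],.054)[:2] for q in h])
    rc=cv2.minAreaRect((W*1000).astype(np.float32));print(rc,cv2.boxPoints(rc).round(0).tolist())
    # handle
    d=((s<70)*255).astype(np.uint8);inn=np.zeros_like(d);cv2.drawContours(inn,[h],-1,255,-1)
    n_,l,st,ce=cv2.connectedComponentsWithStats(d&inn)
    print(st[1:]+[x0,y0,0,0,0],ce[1:]+[x0,y0])
E
```

```text
scene [100. 221. 222. 222. 223.]
((552.1869506835938, 70.42740631103516), (180.00608825683594, 246.9269561767578), 84.94135284423828) [[421.0, -8.0], [667.0, -30.0], [683.0, 149.0], [437.0, 171.0]]
[[344 223   3   3   5]
 [348 224   1   1   1]
 [346 227   1   1   1]] [[345.2 224. ]
 [348.  224. ]
 [346.  227. ]]
side [117. 248. 249. 249. 250.]
((551.66845703125, 72.53443145751953), (187.18576049804688, 256.2639465332031), 85.1982421875) [[416.0, -10.0], [672.0, -31.0], [687.0, 155.0], [432.0, 177.0]]
[[334 276  18  20 174]] [[342.53448276 286.4137931 ]]
```

```bash
cat >> h.py <<'E'
def shift(o,xyz,yaw=None):
    M=Ry(o["orientation"]);s=M.T@(np.array(xyz)-o["tcp_pos"])*100
    y=np.degrees(np.arctan2(M[1,0],M[0,0]))
    return s.round(2).tolist()+([round(float(y-yaw),1)] if yaw is not None else [round(float(y),1)])
def tray(v,c=(.552,.0715),yaw=-4.9):
    a=np.radians(yaw);return np.array([c[0]+np.cos(a)*v[0]-np.sin(a)*v[1],c[1]+np.sin(a)*v[0]+np.cos(a)*v[1],v[2]])
E
python3 - <<'E'
from bench import r
from h import *
ps,pd=r.camera_params("scene"),r.camera_params("side")
for n,u in(("jar",(441,248)),("bottle",(438,316)),("slidebox",(186,220)),("slR",(201,213)),("slL",(171,216)),("sd",(486,265)),("sd2",(487,305))):print(n,onz(ps,u,0.).round(3))
for n,u in(("jar",(285,405)),("bottle",(170,345)),("sl",(427,222)),("sd",(205,437))):print(n,onz(pd,u,0.).round(3))
print([proj(pd,tray((-.085+dx,dy,.05+z))).round(1).tolist() for dx,dy,z in((0,0,.038),(-.012,-.023,.006),(.012,.023,.006),(0,0,.02))])
o=r.get_obs()
print(shift(o,(.5,-.3,.25)),shift(o,tray((-.085,0,.19)),-4.9))
E
```

```text
jar [0.407 0.366 0.   ]
bottle [ 0.691  0.388 -0.   ]
slidebox [ 0.494 -0.476 -0.   ]
slR [ 0.444 -0.446  0.   ]
slL [ 0.488 -0.537  0.   ]
sd [0.449 0.503 0.   ]
sd2 [ 0.615  0.511 -0.   ]
jar [0.401 0.367 0.   ]
bottle [0.69  0.381 0.   ]
sl [ 0.494 -0.473 -0.   ]
sd [0.466 0.495 0.   ]
[[342.3, 278.7], [352.2, 288.3], [331.1, 293.2], [342.0, 285.5]]
[37.68, -22.95, -0.52, 18.8] [46.78, -59.85, 5.54, 23.7]
```

Emit:
{"method": "move_arm", "body": {
  "rows": [18,-11,0,6,37.5,-23,0,12,42,-38,0,18,46,-54,0,23.7,46.8,-59.9,0,23.7,46.8,-59.9,0,23.7,46.8,-59.9,0,23.7,46.8,-59.9,0,23.7],
  "fingers": 0.6,
  "newtons": 20
}}

```text
clock: 1.1
tcp_pos: [0.4028, -0.1823, 0.2453]
orientation: [3.138, -0.135, 0.0]
contact_force: [1.3, -0.1, 0.1]
grip_width: 0.0511
gripper_force: 0.0
```

Emit:
{"method": "move_arm", "body": {
  "rows": [0,0,0,0]
}}

```text
clock: 1.23
tcp_pos: [0.4037, -0.1796, 0.2453]
orientation: [-3.138, 0.121, -0.0]
contact_force: [-0.2, -1.2, -0.6]
grip_width: 0.051
gripper_force: 0.0
```

```bash
python3 - <<'E'
from bench import r
from h import *
o=r.get_obs();p=r.camera_params("wrist");print(o["clock"],o["tcp_pos"],o["grip_width"],o["contact_force"],shift(o,tray((-.085,0,.19)),-4.9))
cv2.imwrite("pics/w1.png",r.grab_frame("wrist"))
for c in((-.128,-.093),(-.128,.093),(.128,.093),(.128,-.093)):print(proj(p,tray((*c,.054))).round(1))
print(proj(p,tray((-.085,0,.088))).round(1))
E
```

```text
1.225 [ 0.4037401  -0.17964819  0.24534188] 0.05100517830771977 [-0.20268032 -1.20000857 -0.55139623] [4.35, -26.25, 5.56, 0.5]
[144.5 217.9]
[-45.8 216.3]
[-146.3 -112.5]
[  98.  -110.1]
[  7.2 176.1]
```

View pics/w1.png

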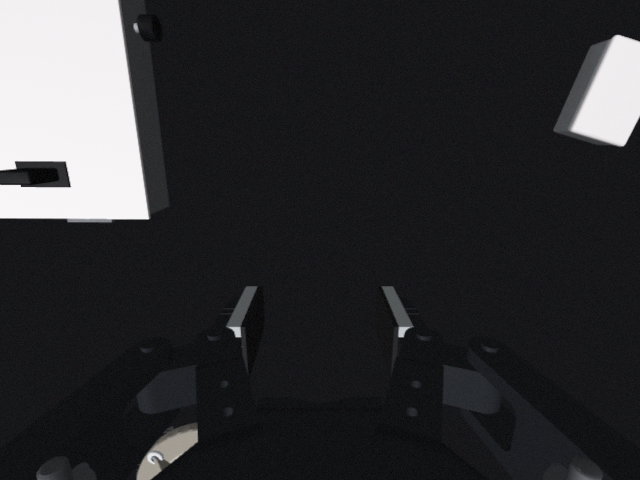

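Emit:
{"method": "move_arm", "body": {
  "rows": [1,-6,0,0,2,-12,1,0,3,-18,2,0,4.3,-24,3,0.5,4.3,-26.2,4,0.5,4.3,-26.2,4,0.5,4.3,-26.2,4,0.5]
}}

```text
clock: 2.15
tcp_pos: [0.4682, 0.0709, 0.2052]
orientation: [3.137, -0.153, -0.001]
contact_force: [-0.8, -0.2, 0.4]
grip_width: 0.0515
gripper_force: 0.0
```

```bash
python3 - <<'E'
from bench import r
from h import *
o=r.get_obs();p=r.camera_params("wrist");print(o["clock"],o["tcp_pos"],o["grip_width"],o["contact_force"],shift(o,tray((-.085,0,.19)),-4.9))
g=r.grab_frame("wrist")
cv2.imwrite("pics/w2.png",g)
for c in((-.128,-.093),(-.128,.093),(.128,.093),(.128,-.093)):print(proj(p,tray((*c,.054))).round(1))
print("foot",[proj(p,tray((-.085+a*.012,b*.023,.056))).round(1).tolist() for a in(-1,1) for b in (-1,1)])
print("top",[proj(p,tray((-.085+a*.006,b*.015,.088))).round(1).tolist() for a in(-1,1) for b in (-1,1)])
E
```

```text
2.15 [0.46823845 0.07087676 0.20520738] 0.051500376548335336 [-0.81924647 -0.15820853  0.43030349] [-0.17, -0.78, 1.52, -0.7]
[412.9 274.7]
[206.4 277.1]
[166.5 -69.5]
[438.2 -73.2]
foot [[335.3, 243.4], [282.4, 244.0], [335.4, 216.3], [281.2, 217.0]]
top [[326.9, 248.2], [288.1, 248.7], [326.8, 233.2], [287.5, 233.7]]
```

View pics/w2.png

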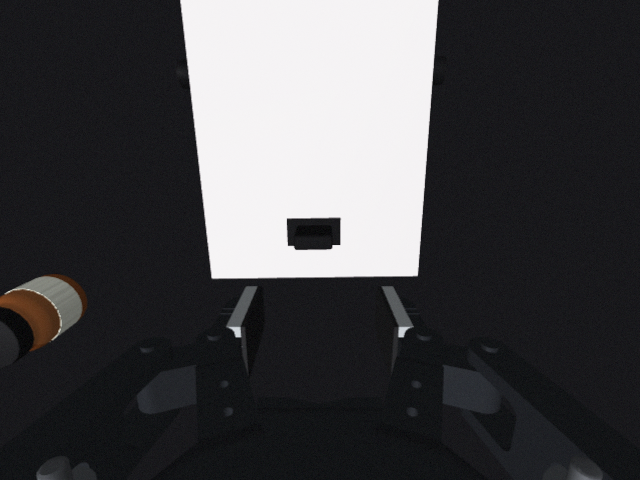

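The handle foot is seen at u 287–340, v 218–245, about 5 px right of prediction, so the lid lies about 4 mm towards −y.

Emit:
{"method": "move_arm", "body": {
  "rows": [-0.2,-0.4,2,-0.7,-0.2,-0.4,4,-0.7,-0.2,-0.4,4,-0.7,-0.2,-0.4,4,-0.7]
}}

```text
clock: 2.7
tcp_pos: [0.467, 0.0764, 0.1661]
orientation: [3.139, -0.132, 0.002]
contact_force: [-0.0, 0.4, 0.2]
grip_width: 0.051
gripper_force: 0.0
```

```bash
python3 - <<'E'
from bench import r
from h import *
o=r.get_obs();p=r.camera_params("wrist");print(o["clock"],o["tcp_pos"],shift(o,o["tcp_pos"]))
g=r.grab_frame("wrist");cv2.imwrite("pics/w3.png",g)
s=g.min(2);m=((s>200)*255).astype(np.uint8)
m=cv2.morphologyEx(m,cv2.MORPH_OPEN,np.ones((15,15)));
c=max(cv2.findContours(m,0,1)[0],key=cv2.contourArea)[:,0,:]
P=np.array([onz(p,q,.054)[:2] for q in c if 3<q[1]<470 and 3<q[0]<637])
T=np.radians(-4.9);A=np.array([[np.cos(T),np.sin(T)],[-np.sin(T),np.cos(T)]])
L=(P-[.552,.0715])@A.T*1000
for n,k,sel in(("near",0,abs(L[:,1])<85),("left",1,L[:,1]>80),("right",1,L[:,1]<-80)):
    Q=L[sel]; 
    if n=="near":Q=Q[Q[:,0]<-115]
    else:Q=Q[Q[:,0]>-118]
    a=np.polyfit(Q[:,1-k],Q[:,k],1);print(n,len(Q),a.round(4),np.std(Q[:,k]-np.polyval(a,Q[:,1-k])).round(2))
# foot
d=((s<60)*255).astype(np.uint8);n_,l,st,ce=cv2.connectedComponentsWithStats(d);
for i in range(1,n_):
    if 300<st[i,4]<6000:print(st[i],ce[i])
E
```

```text
2.7 [0.46700416 0.07641893 0.1661132 ] [0.0, 0.0, 0.0, -4.8]
near 234 [-8.400000e-03 -1.267146e+02] 2.66
left 278 [2.30000e-03 8.83087e+01] 0.21
right 278 [ 1.3000e-03 -9.6305e+01] 0.2
[ 290  229   61   36 2070] [319.91690821 245.67149758]
```

Emit:
{"method": "move_arm", "body": {
  "rows": [0,0.2,3,0,0,0.2,6,0,0,0.2,8.4,0,0,0.2,8.4,0,0,0.2,8.4,0]
}}

```text
clock: 3.38
tcp_pos: [0.4672, 0.0754, 0.0825]
orientation: [-3.139, 0.13, -0.003]
contact_force: [0.2, 0.2, 0.3]
grip_width: 0.051
gripper_force: 0.0
```

Emit:
{"method": "move_arm", "body": {
  "rows": [0,0,0,0,0,0,0,0,0,0,0,0,0,0,0,0],
  "fingers": 0.25,
  "newtons": 20
}}

```text
clock: 3.88
tcp_pos: [0.4672, 0.0754, 0.0825]
orientation: [-3.139, 0.13, -0.003]
contact_force: [-0.1, -1.1, 6.3]
grip_width: 0.0295
gripper_force: 20.4
```

Emit:
{"method": "move_arm", "body": {
  "rows": [0.06,0,-0.4,0,0.13,0,-0.9,0,0.22,0,-1.4,0,0.32,0,-1.8,0,0.32,0,-1.8,0]
}}

```text
clock: 4.5
tcp_pos: [0.4698, 0.075, 0.0997]
orientation: [-3.139, 0.13, -0.001]
contact_force: [1.0, -0.4, -1.8]
grip_width: 0.0298
gripper_force: 20.0
```

```bash
python3 - <<'E'
from bench import r
from h import *
o=r.get_obs();print(o["tcp_pos"],o["contact_force"],o["moment"],o["gripper_force"])
g=r.grab_frame("side");cv2.imwrite("pics/s2.png",cv2.resize(g[210:350,180:420],None,fx=3,fy=3))
E
```

```text
[0.46979097 0.0749753  0.09965104] [ 0.99240479 -0.43047746 -1.82635672] [ 0.06138402  0.17117029 -0.01130722] 19.980047643184662
```

View pics/s2.png

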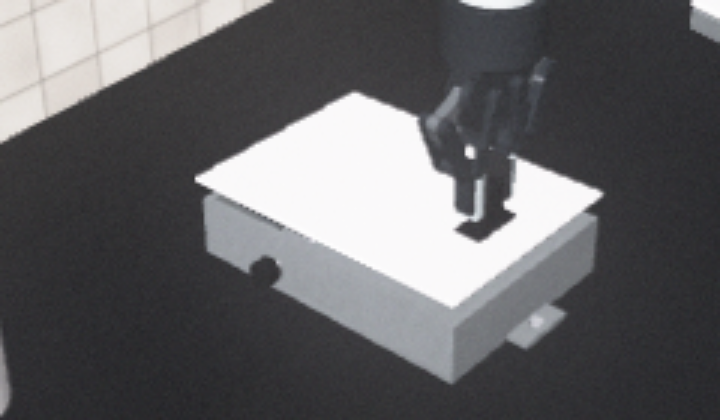

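```bash
cat >> h.py <<'E'
def corners(p,th,piv=.125,dz=0,c=(.552,.0715)):
    out=[]
    for x,y in((-.128,-.093),(-.128,.093),(.128,.093),(.128,-.093)):
        X=x-piv;Z=.004;out.append(proj(p,tray((piv+X*np.cos(th)+Z*np.sin(th),y,.05+dz+Z*np.cos(th)-X*np.sin(th)),c)).round(1).tolist())
    return out
def quad(g,t=215):
    m=((g.min(2)>t)*255).astype(np.uint8);m=cv2.morphologyEx(m,cv2.MORPH_CLOSE,np.ones((3,3)))
    n,l,st,ce=cv2.connectedComponentsWithStats(m);return n,l,st
E
python3 - <<'E'
from bench import r
from h import *
p=r.camera_params("side")
f=lambda q:[[round((a-180)*3),round((b-210)*3)] for a,b in q]
for th in(0,2,3,5):
  print(th,f(corners(p,np.radians(th),dz=.018-.210*np.sin(np.radians(th)))))
E
```

```text
0 [[604, 193], [454, 306], [194, 174], [355, 88]]
2 [[604, 192], [453, 304], [195, 182], [355, 96]]
3 [[604, 190], [453, 303], [195, 186], [355, 100]]
5 [[603, 189], [452, 301], [196, 194], [355, 107]]
```

The lid's corners fit only about 1–1.5° of tilt, so the pads hold it almost flat. I'll set it back and grip only the top few millimetres, so the handle can pivot.

Emit:
{"method": "move_arm", "body": {
  "rows": [-0.1,0,0.4,0,-0.2,0,0.9,0,-0.27,0,1.4,0,-0.32,0,1.8,0,-0.32,0,1.8,0]
}}

```text
clock: 5.18
tcp_pos: [0.4665, 0.0751, 0.0818]
orientation: [3.138, -0.129, 0.001]
contact_force: [-2.4, -0.6, 7.3]
grip_width: 0.0294
gripper_force: 21.6
```

Emit:
{"method": "move_arm", "body": {
  "rows": [0,0,0,0,0,0,-0.6,0,0,0,-1.4,0,0,0,-1.4,0],
  "fingers": 0.42
}}

```text
clock: 5.68
tcp_pos: [0.4669, 0.0754, 0.0961]
orientation: [-3.139, 0.129, -0.003]
contact_force: [-0.0, -0.2, 0.1]
grip_width: 0.0358
gripper_force: 0.0
```

Emit:
{"method": "move_arm", "body": {
  "rows": [0,0,0,0,0,0,0,0,0,0,0,0,0,0,0,0],
  "fingers": 0.335,
  "newtons": 20
}}

```text
clock: 6.18
tcp_pos: [0.4667, 0.0752, 0.0958]
orientation: [3.139, -0.13, 0.001]
contact_force: [-1.1, -0.9, 6.8]
grip_width: 0.0291
gripper_force: 19.3
```

Emit:
{"method": "move_arm", "body": {
  "rows": [0.06,0,-0.4,0,0.13,0,-0.9,0,0.22,0,-1.4,0,0.32,0,-1.8,0,0.32,0,-1.8,0]
}}

```text
clock: 6.8
tcp_pos: [0.4697, 0.075, 0.1136]
orientation: [-3.139, 0.13, -0.001]
contact_force: [0.2, 0.3, -2.3]
grip_width: 0.0291
gripper_force: 19.9
```

```bash
cat >> h.py <<'E'
def lidq(g,box):
    x0,y0,x1,y1=box;s=g[y0:y1,x0:x1].min(2);m=((s>225)*255).astype(np.uint8);m=cv2.morphologyEx(m,cv2.MORPH_OPEN,np.ones((3,3)))
    c=max(cv2.findContours(m,0,1)[0],key=cv2.contourArea)[:,0,:]+[x0,y0]
    return [c[c[:,0].argmax()].tolist(),c[c[:,1].argmax()].tolist(),c[c[:,0].argmin()].tolist(),c[c[:,1].argmin()].tolist()]
E
python3 - <<'E'
from bench import r
from h import *
o=r.get_obs();print(o["tcp_pos"],o["contact_force"],o["moment"],o["gripper_force"])
g=r.grab_frame("side");cv2.imwrite("pics/s3.png",g);print(lidq(g,(220,200,400,340)))
p=r.camera_params("side")
for th in(0,2,4,6):print(th,corners(p,np.radians(th),dz=.018-.210*np.sin(np.radians(th))))
E
```

```text
[0.4696917  0.07496285 0.11358412] [ 0.19866154  0.32347892 -2.27664869] [-0.01317349  0.06894791  0.00756322] 19.87913489341736
[[379, 275], [329, 310], [248, 274], [297, 247]]
0 [[381.4, 274.4], [331.2, 312.0], [244.7, 268.1], [298.3, 239.5]]
2 [[381.4, 273.9], [331.1, 311.4], [244.9, 270.8], [298.2, 242.0]]
4 [[381.2, 273.2], [330.9, 310.6], [245.1, 273.5], [298.2, 244.5]]
6 [[380.9, 272.5], [330.5, 309.9], [245.2, 276.1], [298.2, 246.9]]
```

Emit:
{"method": "move_arm", "body": {
  "rows": [0.18,0,-0.5,0,0.37,0,-1.1,0,0.56,0,-1.6,0,0.74,0,-2.1,0,1.0,0,-2.8,0,1.3,0,-3.5,0,1.3,0,-3.5,0]
}}

```text
clock: 7.72
tcp_pos: [0.4832, 0.074, 0.149]
orientation: [-3.139, 0.13, -0.002]
contact_force: [0.1, -0.7, -1.6]
grip_width: 0.029
gripper_force: 19.7
```

```bash
python3 - <<'E'
from bench import r
from h import *
o=r.get_obs();print(o["tcp_pos"],o["contact_force"],o["moment"],o["gripper_force"])
g=r.grab_frame("side");cv2.imwrite("pics/s4.png",cv2.resize(g[190:350,180:420],None,fx=3,fy=3));print(lidq(g,(220,180,400,340)))
p=r.camera_params("side")
for th in(5,10,13,15):print(th,corners(p,np.radians(th),dz=.053-.210*np.sin(np.radians(th))))
E
```

```text
[0.48316654 0.07397288 0.14897291] [ 0.10452871 -0.66822533 -1.59713789] [0.0182597  0.06617435 0.01763388] 19.71589833498001
[[377, 258], [320, 306], [249, 273], [297, 247]]
5 [[382.4, 259.8], [331.2, 296.1], [244.2, 262.0], [298.1, 233.8]]
10 [[381.3, 257.9], [330.0, 293.9], [244.6, 268.8], [298.1, 240.1]]
13 [[380.3, 256.6], [328.9, 292.5], [244.9, 272.7], [298.1, 243.8]]
15 [[379.5, 255.8], [328.0, 291.5], [245.0, 275.3], [298.0, 246.2]]
```

View pics/s4.png

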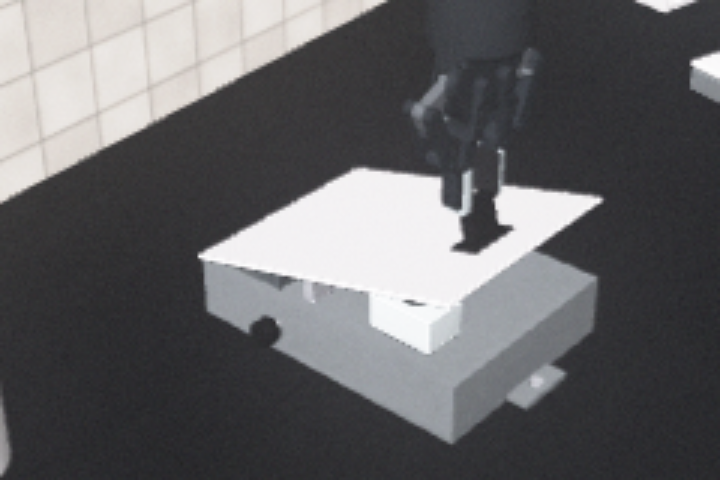

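The lid is tipped about 14° with its far edge still on the rim, and the carrier is visible inside the tray. I'll grip firmly, lift and carry.

Emit:
{"method": "move_arm", "body": {
  "rows": [0,0,0,0,0,0,0,0,0,0,-0.5,0,0,0,-1.5,0,0,0,-3,0,0,0,-5,0,0,0,-7,0,0,0,-8,0,0,0,-8,0],
  "newtons": 90,
  "fingers": 0.2
}}

```text
clock: 8.9
tcp_pos: [0.4829, 0.074, 0.2292]
orientation: [-3.139, 0.13, -0.003]
contact_force: [0.4, -0.9, -2.2]
grip_width: 0.0255
gripper_force: 88.8
```

```bash
python3 - <<'E'
from bench import r
from h import *
o=r.get_obs();print(o["tcp_pos"],o["contact_force"],o["moment"],o["gripper_force"])
g=r.grab_frame("side");cv2.imwrite("pics/s5.png",g);print(lidq(g,(200,120,420,300)))
p=r.camera_params("side")
for th in(10,13,15,17,20):print(th,corners(p,np.radians(th),dz=.134-.210*np.sin(np.radians(th))))
E
```

```text
[0.48290167 0.07398131 0.22924663] [ 0.44203727 -0.90023319 -2.18917268] [0.01234473 0.0936472  0.00735735] 88.7515054224059
[[380, 226], [319, 256], [248, 245], [297, 221]]
10 [[384.3, 225.7], [331.1, 258.8], [242.3, 238.0], [297.8, 211.7]]
13 [[383.3, 224.4], [330.0, 257.3], [242.5, 242.3], [297.8, 215.7]]
15 [[382.5, 223.5], [329.0, 256.3], [242.7, 245.1], [297.8, 218.2]]
17 [[381.5, 222.6], [328.0, 255.2], [242.9, 247.9], [297.8, 220.8]]
20 [[379.9, 221.2], [326.2, 253.5], [243.2, 251.9], [297.8, 224.5]]
```

Emit:
{"method": "move_arm", "body": {
  "rows": [0.4,2,0,0,1.0,5,0,0,1.6,9,0,0,2.3,13,0,0,3.0,17,0,0,3.7,21,0,0,4.4,25,0,0,5.0,28,0,0,5.3,29.5,0,0,5.3,29.5,0,0]
}}

```text
clock: 10.2
tcp_pos: [0.5106, -0.2248, 0.2276]
orientation: [-3.138, 0.131, 0.002]
contact_force: [0.3, -0.2, -2.5]
grip_width: 0.0254
gripper_force: 88.8
```

Emit:
{"method": "move_arm", "body": {
  "rows": [0,0,1,0,0,0,3,0,0,0,5.5,0,0,0,8,0,0,0,10,0,0,0,11,0,0,0,11,0]
}}

```text
clock: 11.08
tcp_pos: [0.5107, -0.2234, 0.1177]
orientation: [-3.138, 0.127, 0.002]
contact_force: [0.1, 0.8, -2.1]
grip_width: 0.0256
gripper_force: 88.8
```

```bash
python3 - <<'E'
from bench import r
from h import *
o=r.get_obs();print(o["clock"],o["tcp_pos"],shift(o,o["tcp_pos"]),o["contact_force"],o["moment"],o["gripper_force"])
g=r.grab_frame("side");cv2.imwrite("pics/s6.png",cv2.resize(g[120:300,330:570],None,fx=3,fy=3))
E
```

```text
11.075 [ 0.51066277 -0.22341112  0.11767435] [0.0, 0.0, 0.0, -4.6] [ 0.14964426  0.81438261 -2.05271741] [ 0.01384039  0.14646965 -0.01579972] 88.801224900526
```

View pics/s6.png

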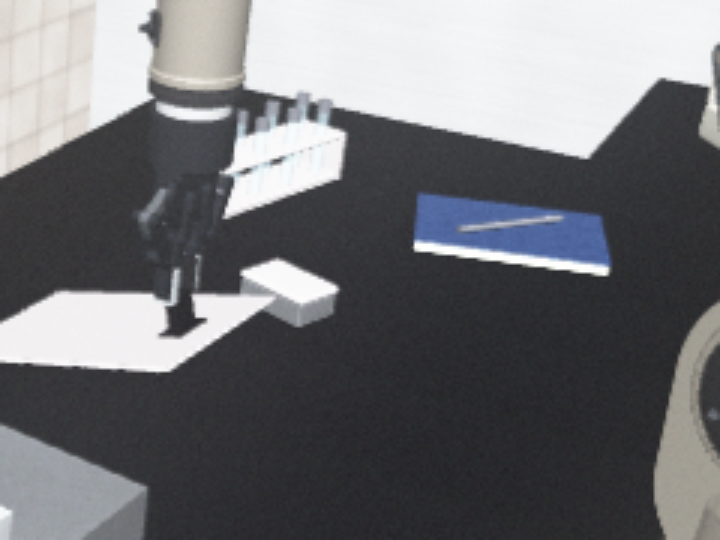

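Emit:
{"method": "move_arm", "body": {
  "rows": [0,0,0.5,0,0,0,1.0,0,0,0,1.4,0,0,0,1.7,0,0,0,1.7,0]
}}

```text
clock: 11.75
tcp_pos: [0.5109, -0.2244, 0.1011]
orientation: [-3.139, 0.129, 0.0]
contact_force: [-0.2, -0.7, -0.6]
grip_width: 0.0253
gripper_force: 88.9
```

Emit:
{"method": "move_arm", "body": {
  "rows": [0,0,0,0,0,0,0,0,-0.2,0,0.4,0,-0.37,0,0.8,0,-0.64,0,1.5,0,-0.8,0,2.0,0,-1.0,0,2.5,0,-1.15,0,3.0,0,-1.3,0,3.5,0,-1.3,0,3.5,0],
  "newtons": 20,
  "fingers": 0.33
}}

```text
clock: 13.0
tcp_pos: [0.4977, -0.2232, 0.0659]
orientation: [-3.139, 0.129, 0.001]
contact_force: [-1.1, 0.0, -0.8]
grip_width: 0.0283
gripper_force: 33.8
```

```bash
python3 - <<'E'
from bench import r
from h import *
o=r.get_obs();print(o["clock"],o["tcp_pos"],shift(o,o["tcp_pos"]),o["contact_force"],o["moment"],o["gripper_force"])
g=r.grab_frame("side");cv2.imwrite("pics/s7.png",cv2.resize(g[150:330,270:510],None,fx=3,fy=3))
E
```

```text
13.0 [ 0.49774982 -0.2232288   0.06589292] [0.0, 0.0, 0.0, -4.7] [-1.14807458  0.03846971 -0.84931662] [0.01422777 0.02244128 0.06240285] 33.76633644104004
```

View pics/s7.png

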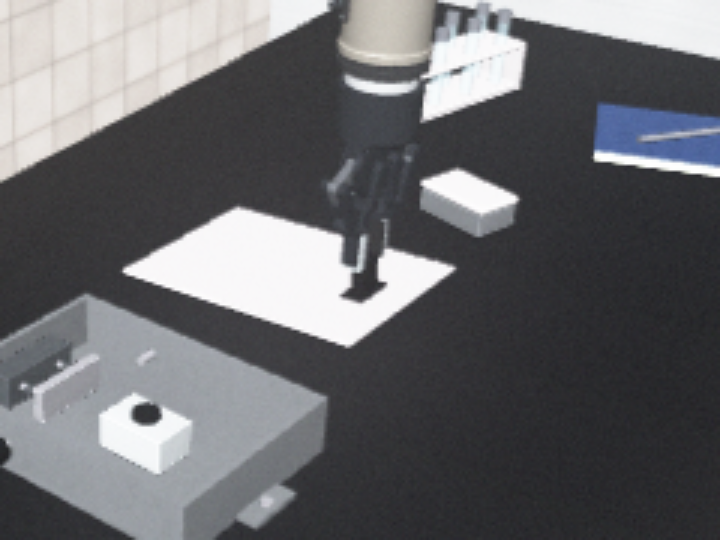

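The lid is settling on the bench, the carrier is at crop (146,430) and the stop plate at (68,388). I'll lower the rest of the way.

Emit:
{"method": "move_arm", "body": {
  "rows": [-0.1,0,0.4,0,-0.2,0,0.8,0,-0.3,0,1.2,0,-0.35,0,1.45,0,-0.35,0,1.45,0]
}}

```text
clock: 13.68
tcp_pos: [0.4945, -0.223, 0.0516]
orientation: [-3.139, 0.129, 0.0]
contact_force: [-0.1, 0.3, -0.5]
grip_width: 0.0285
gripper_force: 33.4
```

Emit:
{"method": "move_arm", "body": {
  "rows": [0,0,0.1,0,-0.03,0,0.25,0,-0.03,0,0.25,0]
}}

```text
clock: 14.05
tcp_pos: [0.4947, -0.223, 0.0508]
orientation: [3.138, -0.129, 0.001]
contact_force: [-4.3, 1.3, 15.1]
grip_width: 0.0281
gripper_force: 35.8
```

Emit:
{"method": "move_arm", "body": {
  "rows": [0,0,0,0,0,0,0,0,0,0,-1,0,0,0,-4,0,0,0,-8,0,0,0,-13,0,0,-5,-16,0,0,-11,-18,0,0,-17,-18,0,0,-23,-18,0],
  "fingers": 0.55
}}

```text
clock: 15.3
tcp_pos: [0.5132, 0.0079, 0.2304]
orientation: [3.139, -0.13, 0.003]
contact_force: [0.3, -1.0, -0.6]
grip_width: 0.0467
gripper_force: 0.0
```

Emit:
{"method": "move_arm", "body": {
  "rows": [0,-6,0,0,0,-7,0,0,0,-7,0,0,0,-7,0,0],
  "fingers": 0.85
}}

```text
clock: 15.8
tcp_pos: [0.5189, 0.0737, 0.2293]
orientation: [3.138, -0.134, -0.0]
contact_force: [0.2, 0.1, 0.9]
grip_width: 0.0726
gripper_force: 0.0
```

```bash
python3 - <<'E'
from bench import r
from h import *
o=r.get_obs();print(o["clock"],o["tcp_pos"],shift(o,o["tcp_pos"]),o["contact_force"])
p=r.camera_params("wrist");g=r.grab_frame("wrist");s=r.grab_frame("side")
cv2.imwrite("pics/w8.png",g);cv2.imwrite("pics/s8.png",s)
both=np.hstack([cv2.resize(g,(400,300)),s[180:480,240:640]]);cv2.imwrite("pics/b8.png",both)
q=lidq(s,(300,180,440,280));ps=r.camera_params("side")
for z in(.009,):
  W=np.array([onz(ps,u,z)[:2] for u in q]);print(q,W.round(3).tolist(),[np.linalg.norm(W[i]-W[i-1]).round(3) for i in range(4)])
E
```

```text
15.8 [0.51891087 0.07371965 0.22925402] [0.0, 0.0, 0.0, -4.9] [0.18612224 0.06335342 0.8921624 ]
[[418, 246], [383, 270], [313, 239], [348, 219]] [[0.446, -0.295], [0.466, -0.122], [0.71, -0.153], [0.698, -0.326]] [np.float64(0.254), np.float64(0.174), np.float64(0.246), np.float64(0.174)]
```

View pics/b8.png

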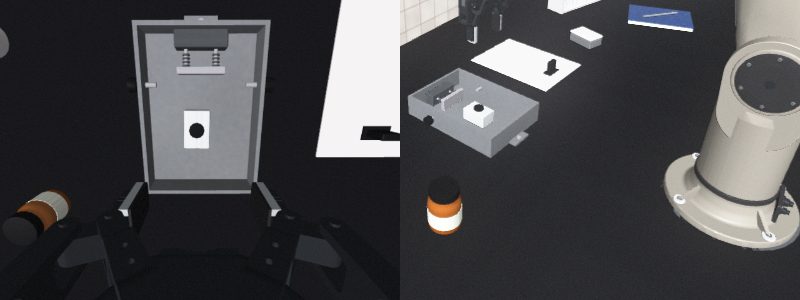

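The lid lies flat on the bench with its handle up. In the wrist view (left half), the carrier is at (196,130), nearly square, and the plate is at (200,70).

```bash
python3 - <<'E'
from bench import r
from h import *
p=r.camera_params("wrist");g=cv2.imread("pics/w8.png");s=g.min(2)
c0=(.5517,.0675);y0=np.radians(-4.8);A=np.array([[np.cos(y0),np.sin(y0)],[-np.sin(y0),np.cos(y0)]])
def loc(uv,z):return ((onz(p,uv,z)[:2]-c0)@A.T)*1000
# block
m=((s[165:250,280:350]>200)*255).astype(np.uint8);m=cv2.morphologyEx(m,cv2.MORPH_CLOSE,np.ones((25,25)))
c=max(cv2.findContours(m,0,1)[0],key=cv2.contourArea)[:,0,:]+[280,165]
W=np.array([loc(q,.036) for q in c],np.float32);print("block",cv2.minAreaRect(W),W.min(0),W.max(0))
d=(s[185:235,290:340]<60).astype(np.uint8);n,l,st,ce=cv2.connectedComponentsWithStats(d);i=1+st[1:,4].argmax();print("disc",st[i],loc(ce[i]+[290,185],.042))
# tray rim rows/cols profile: outer edges
gx=s.astype(int)
for v in(60,100,150,200,250,280):
    row=gx[v];cols=np.where(row[200:445]>80)[0]+200;print("row",v,cols[0],cols[-1],loc((cols[0]-.5,v),.05).round(1),loc((cols[-1]+.5,v),.05).round(1))
for u in(240,280,380):print("col",u,gx[290:320,u].tolist(),gx[25:50,u].tolist())
print(gx[95:125,320].tolist(),gx[110,270:370].tolist(),loc((320,309),.05),loc((320,33),.05),loc((320,118),.036))
E
```

```text
block ((-24.269203186035156, 7.215883255004883), (39.11626434326172, 82.94331359863281), 88.69405364990234) [-66.021576 -12.285956] [17.118416 27.347353]
disc [ 13  12  24  24 425] [-23.36700554   6.90211137]
row 60 213 430 [103.2  90.4] [103.  -90.2]
row 100 216 427 [72.5 90.6] [ 72.2 -90.5]
row 150 220 423 [31.2 90.7] [ 30.9 -90.6]
row 200 224 418 [-13.6  90.9] [-13.9 -89.9]
row 250 228 414 [-62.3  91. ] [-62.6 -90. ]
row 280 231 412 [-93.7  90.5] [-94.  -90.5]
col 240 [47, 47, 45, 49, 47, 48, 48, 47, 46, 50, 49, 53, 55, 61, 92, 137, 143, 145, 141, 135, 65, 24, 24, 25, 23, 22, 22, 22, 17, 21] [22, 26, 22, 21, 24, 23, 48, 129, 142, 147, 143, 143, 147, 145, 146, 87, 57, 59, 53, 54, 57, 59, 59, 57, 59]
col 280 [56, 59, 59, 59, 59, 56, 61, 60, 59, 61, 62, 59, 63, 58, 95, 138, 149, 145, 145, 120, 56, 25, 26, 26, 23, 27, 24, 24, 22, 28] [22, 24, 25, 25, 26, 24, 70, 131, 143, 144, 144, 147, 145, 142, 145, 86, 57, 58, 56, 58, 56, 72, 85, 88, 86]
col 380 [60, 57, 59, 60, 61, 61, 61, 59, 61, 60, 58, 59, 59, 61, 109, 133, 142, 144, 143, 120, 56, 23, 21, 22, 20, 26, 25, 24, 23, 23] [27, 25, 19, 27, 24, 27, 73, 133, 144, 147, 147, 145, 144, 145, 127, 74, 59, 55, 54, 56, 55, 60, 58, 54, 59]
[142, 145, 143, 148, 145, 144, 144, 145, 145, 145, 141, 155, 185, 194, 191, 195, 192, 189, 193, 193, 189, 191, 170, 105, 78, 133, 143, 144, 144, 144] [144, 146, 144, 144, 147, 142, 144, 140, 142, 146, 145, 146, 170, 202, 189, 191, 194, 193, 191, 191, 192, 189, 192, 190, 191, 190, 189, 192, 189, 190, 192, 192, 192, 189, 194, 193, 192, 191, 193, 190, 193, 194, 192, 193, 193, 192, 194, 192, 192, 194, 195, 191, 192, 191, 191, 191, 191, 193, 194, 194, 191, 191, 193, 190, 192, 193, 192, 193, 191, 191, 191, 191, 190, 191, 191, 192, 191, 191, 189, 188, 192, 192, 190, 193, 190, 191, 191, 192, 193, 184, 148, 119, 142, 141, 140, 137, 136, 138, 138, 140] [-125.89179826    1.53753334] [122.84035846   1.32644418] [58.72933569  1.33582829]
```

```bash
cat >> h.py <<'E'
TC=((.5506,.0679),-4.8)
def loc(o):
    a=np.radians(TC[1]);d=np.array(o["tcp_pos"][:2])-TC[0];return np.round([(np.cos(a)*d[0]+np.sin(a)*d[1])*1e3,(-np.sin(a)*d[0]+np.cos(a)*d[1])*1e3,o["tcp_pos"][2]*1e3],1)
E
python3 - <<'E'
from bench import r
from h import *
o=r.get_obs();print(loc(o),shift(o,tray((-.0223,.0067,.026),*TC),-4.8),o["joints"].round(2))
E
```

```text
[-32.    3.3 229.3] [0.98, -0.35, 20.33, -0.1] [ 0.05  0.27 -0.37  1.91  0.12  0.98 -2.03]
```

Emit:
{"method": "move_arm", "body": {
  "rows": [0.5,-0.35,4,0,1,-0.35,9,0,1,-0.35,14,0,1,-0.35,18,0,1,-0.35,20.3,0,1,-0.35,20.3,0,1,-0.35,20.3,0],
  "fingers": 0.8
}}

```text
clock: 16.77
tcp_pos: [0.53, 0.0781, 0.0272]
orientation: [-3.139, 0.131, -0.002]
contact_force: [0.5, -0.2, -0.0]
grip_width: 0.0682
gripper_force: 0.0
```

Emit:
{"method": "move_arm", "body": {
  "rows": [0,0,0,0,0,0,0,0,0,0,0,0,0,0,0,0,0,0,0,0],
  "fingers": 0.4,
  "newtons": 25
}}

```text
clock: 17.4
tcp_pos: [0.5301, 0.0785, 0.0275]
orientation: [3.139, -0.13, 0.003]
contact_force: [-1.3, -1.6, 8.1]
grip_width: 0.0392
gripper_force: 26.6
```

```bash
python3 - <<'E'
from bench import r
from h import *
o=r.get_obs();print(loc(o),shift(o,o["tcp_pos"]),o["contact_force"])
p=r.camera_params("wrist");g=r.grab_frame("wrist");cv2.imwrite("pics/w9.png",g)
print(proj(p,tray((.060,0,.036),*TC)))
E
```

```text
[-21.3   8.8  27.5] [0.0, 0.0, 0.0, -4.7] [-1.25510895 -1.58837393  8.05222455]
[342.02440165 112.24344371]
```

View pics/w9.png

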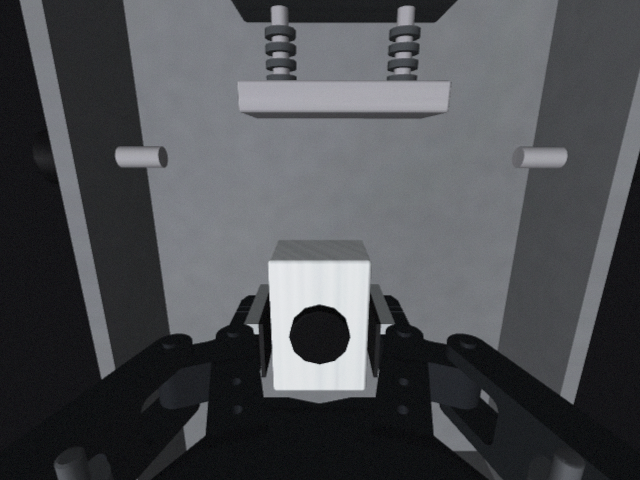

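```bash
python3 - <<'E'
from bench import r
from h import *
p=r.camera_params("wrist");g=cv2.imread("pics/w9.png").min(2).astype(int)
print(g[100:122,343].tolist(),g[236:266,320].tolist(),g[384:394,320].tolist())
def L(uv,z):
    return loc({"tcp_pos":onz(p,uv,z)})
print(L((343,111),.036),L((320,261),.036),L((320,389.5),.036),L((239,111),.036),L((450,111),.036),L((270,300),.036),L((370,300),.036),L((320,334),.042))
E
```

```text
[169, 164, 168, 170, 166, 171, 168, 165, 163, 161, 146, 131, 90, 68, 66, 66, 66, 63, 101, 121, 125, 126] [117, 118, 116, 116, 104, 98, 98, 95, 98, 103, 103, 105, 100, 100, 99, 100, 97, 100, 101, 102, 100, 98, 101, 102, 140, 177, 194, 206, 219, 219] [216, 217, 216, 215, 218, 203, 150, 125, 121, 120]
[60.4 -0.3 36. ] [ 6.6  7.3 36. ] [-52.4   7.2  36. ] [60.4 34.8 36. ] [ 60.4 -36.5  36. ] [-9.9 27.1 36. ] [ -9.8 -12.5  36. ] [-21.4   7.3  42. ]
```

Emit:
{"method": "move_arm", "body": {
  "rows": [0,0,-0.1,0,0.5,0.2,-0.1,0,1.2,0.4,-0.1,0,2.0,0.6,-0.1,0,2.9,0.8,-0.1,0,3.8,0.82,-0.1,0,4.6,0.82,-0.1,0,5.0,0.82,-0.1,0,5.1,0.82,-0.1,0,5.1,0.82,-0.1,0]
}}

```text
clock: 18.7
tcp_pos: [0.5791, 0.0661, 0.0276]
orientation: [3.139, -0.129, -0.001]
contact_force: [-4.7, -0.8, 6.4]
grip_width: 0.0394
gripper_force: 26.6
```

Emit:
{"method": "move_arm", "body": {
  "rows": [0,0,0,0,0,0,0,0,0,0,0,0],
  "fingers": 0.7
}}

```text
clock: 19.08
tcp_pos: [0.5795, 0.0661, 0.0272]
orientation: [-3.139, 0.13, -0.0]
contact_force: [-0.0, 0.1, 0.5]
grip_width: 0.0598
gripper_force: 0.0
```

```bash
python3 - <<'E'
from bench import r
from h import *
o=r.get_obs();print(loc(o),shift(o,o["tcp_pos"]),o["contact_force"],o["clock"])
p=r.camera_params("wrist");g=r.grab_frame("wrist");cv2.imwrite("pics/w10.png",g);s=g.min(2).astype(int)
def L(uv,z):return loc({"tcp_pos":onz(p,uv,z)})
print(s[215:275,310].tolist())
for v in(290,320,350,370):
    c=np.where(s[v,240:400]>185)[0]+240;print(v,c[0],c[-1],L((c[0],v),.036),L((c[-1],v),.036))
for u in(285,300,340,355):
    c=np.where(s[240:440,u]>185)[0]+240;print(u,c[0],c[-1],L((u,c[0]),.036),L((u,c[-1]),.036))
E
```

```text
[29.   0.6 27.2] [0.0, 0.0, 0.0, -4.7] [-0.02940396  0.07150012  0.46265154] 19.075
[75, 71, 74, 76, 72, 72, 75, 71, 78, 75, 74, 75, 72, 76, 75, 121, 151, 167, 171, 172, 175, 176, 177, 176, 178, 177, 179, 176, 179, 178, 178, 176, 178, 177, 178, 179, 176, 175, 175, 158, 123, 109, 101, 106, 105, 104, 130, 177, 204, 219, 228, 233, 232, 233, 234, 234, 232, 233, 233, 233]
290 269 368 [44.9 19.1 36. ] [ 45.  -19.7  36. ]
320 271 366 [31.8 18.8 36. ] [ 31.8 -19.5  36. ]
350 272 365 [17.8 18.9 36. ] [ 17.9 -19.6  36. ]
370 273 364 [ 8.  18.9 36. ] [  8.1 -19.6  36. ]
285 263 391 [56.2 12.5 36. ] [-2.6 14.1 36. ]
300 263 391 [56.2  6.8 36. ] [-2.6  7.6 36. ]
340 263 391 [56.2 -8.5 36. ] [-2.6 -9.7 36. ]
355 263 391 [ 56.3 -14.3  36. ] [ -2.6 -16.1  36. ]
```

Emit:
{"method": "move_arm", "body": {
  "rows": [0,0,-1,0,0,0,-3,0,0,0,-5,0,-1.5,0,-5.5,0,-4,0,-5.5,0,-5.2,0,-5.5,0,-5.2,0,-5,0,-5.2,0,-5,0],
  "fingers": 0.7
}}

```text
clock: 20.12
tcp_pos: [0.5278, 0.0704, 0.0769]
orientation: [3.139, -0.13, -0.0]
contact_force: [0.5, -0.2, -0.5]
grip_width: 0.0599
gripper_force: 0.0
```

Emit:
{"method": "move_arm", "body": {
  "rows": [0,0.1,0,0,0,0.1,1,0,0,0.1,2.5,0,0,0.1,4,0,0,0.1,4.8,0,0,0.1,4.8,0,0,0.1,4.8,0],
  "fingers": 0.2
}}

```text
clock: 21.0
tcp_pos: [0.5277, 0.0696, 0.0295]
orientation: [-3.139, 0.129, -0.001]
contact_force: [0.1, 0.4, 0.3]
grip_width: 0.0167
gripper_force: 0.0
```

```bash
python3 - <<'E'
from bench import r
from h import *
o=r.get_obs();print(loc(o),shift(o,o["tcp_pos"]),o["contact_force"],o["clock"],o["grip_width"])
g=r.grab_frame("wrist");cv2.imwrite("pics/w11.png",g)
E
```

```text
[-23.   -0.2  29.5] [0.0, 0.0, 0.0, -4.7] [0.11355148 0.39682634 0.34354251] 21.0 0.01667245501756831
```

View pics/w11.png

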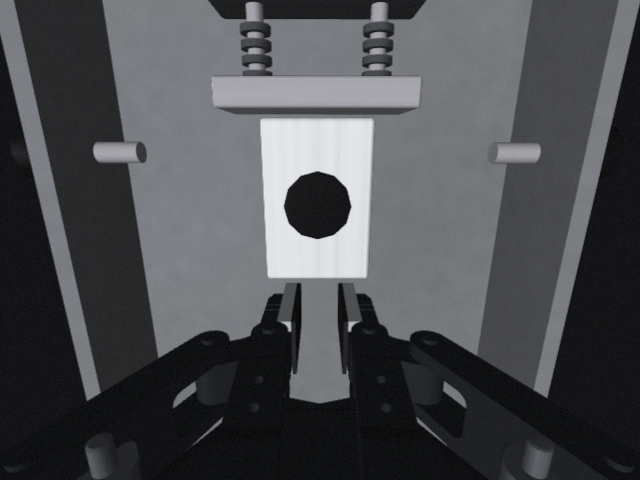

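Pads are centred behind the carrier (block at u 262–373, plate at 212–422). I'll widen the pads slightly and push.

Emit:
{"method": "move_arm", "body": {
  "rows": [0,0,0,0,0.3,0,0,0,0.6,0,0,0,0.9,0,0,0,1.1,0,0,0,1.3,0,0,0,1.5,0,0,0,1.7,0,0,0,1.7,0,0,0,1.7,0,0,0],
  "fingers": 0.33
}}

```text
clock: 22.3
tcp_pos: [0.5433, 0.0681, 0.0291]
orientation: [3.138, -0.129, -0.003]
contact_force: [-5.6, 1.2, 3.0]
grip_width: 0.0281
gripper_force: 2.5
```

```bash
cat > m.py <<'E'
from bench import r
from h import *
import sys
o=r.get_obs();M=Ry(o["orientation"]);print(loc(o),o["clock"],o["grip_width"],"F tool",(M.T@o["contact_force"]).round(2))
p=r.camera_params("wrist");g=r.grab_frame("wrist");cv2.imwrite("pics/%s.png"%sys.argv[1],g);s=g.min(2).astype(int)
def L(uv,z):return loc({"tcp_pos":onz(p,uv,z)})
cv=cv2.connectedComponentsWithStats(((s>200)*255).astype(np.uint8)[60:400,200:440]);i=1+cv[2][1:,4].argmax();st=cv[2][i]+[200,60,0,0,0]
x,y,w,h=st[:4];print(st)
for u in np.linspace(x+.2*w,x+.8*w,4):
    u=int(u);c=np.where(s[y-3:y+h+3,u]>185)[0]+y-3;print("u",u,L((u,c[0]-.5),.036),L((u,c[-1]+.5),.036))
for v in np.linspace(y+.1*h,y+.9*h,4):
    v=int(v);c=np.where(s[v,x-5:x+w+5]>190)[0]+x-5;print("v",v,L((c[0]-.5,v),.036),L((c[-1]+.5,v),.036))
for u in(int(x-.2*w),int(x+1.2*w)):print("plate col",u,s[y-60:y+20,u].tolist(),y-60)
E
python3 m.py w12
```

```text
[-7.3 -0.4 29.1] 22.3 0.02811152377541376 F tool [-5.73 -0.78 -3.  ]
[  262   146   109   153 12098]
u 283 [63.2 11.2 36. ] [ 4.1 12.9 36. ]
u 305 [63.2  3.5 36. ] [ 4.1  4.1 36. ]
u 327 [63.2 -4.2 36. ] [ 4.2 -4.7 36. ]
u 349 [ 63.2 -11.9  36. ] [  4.2 -13.5  36. ]
v 161 [57.9 19.  36. ] [ 58.  -19.7  36. ]
v 202 [43.2 19.  36. ] [ 43.2 -19.6  36. ]
v 242 [27.8 18.9 36. ] [ 27.9 -19.5  36. ]
v 283 [10.9 18.9 36. ] [ 10.9 -19.5  36. ]
plate col 240 [119, 120, 122, 124, 121, 122, 123, 123, 125, 124, 123, 122, 123, 123, 124, 124, 121, 124, 119, 119, 122, 122, 124, 123, 123, 124, 125, 105, 121, 143, 158, 162, 162, 163, 162, 167, 163, 162, 162, 165, 166, 165, 167, 167, 167, 167, 168, 168, 164, 169, 165, 167, 165, 165, 165, 162, 147, 131, 102, 121, 124, 123, 126, 124, 123, 126, 125, 125, 126, 127, 120, 126, 126, 124, 124, 120, 122, 122, 123, 125] 86
plate col 392 [117, 120, 116, 116, 117, 116, 118, 118, 120, 117, 118, 119, 117, 118, 120, 118, 118, 117, 122, 121, 118, 121, 119, 119, 118, 117, 119, 120, 111, 132, 151, 162, 165, 161, 161, 159, 165, 169, 165, 163, 163, 165, 163, 164, 166, 163, 162, 164, 166, 167, 167, 167, 165, 162, 163, 159, 151, 132, 99, 112, 115, 115, 118, 118, 116, 117, 115, 119, 115, 119, 118, 116, 117, 118, 117, 116, 117, 117, 117, 118] 86
```

Emit:
{"method": "move_arm", "body": {
  "rows": [0.1,0,0,0,0.25,0,0,0,0.4,0,0,0,0.5,0,0,0,0.6,0,0,0,0.65,0,0,0,0.65,0,0,0,0.65,0,0,0]
}}

```text
clock: 23.35
tcp_pos: [0.5473, 0.0677, 0.0287]
orientation: [3.138, -0.128, -0.01]
contact_force: [-11.5, 2.2, 8.5]
grip_width: 0.028
gripper_force: 5.7
```

```bash
python3 m.py w13 | grep -v plate; python3 - <<'E'
import numpy as np
from bench import r
from h import *
for _ in range(6):
    r.grab_frame("side");print(loc(r.get_obs()),r.get_obs()["contact_force"].round(2))
E
```

```text
[-3.3 -0.5 28.7] 23.35 0.027972863819519325 F tool [-11.65  -1.28  -8.39]
[  261   147   110   152 12140]
u 283 [66.9 11.1 36. ] [ 7.9 12.8 36. ]
u 305 [66.9  3.5 36. ] [ 8.  4. 36.]
u 327 [67.  -4.2 36. ] [ 8.  -4.8 36. ]
u 349 [ 67.  -11.9  36. ] [  8.  -13.6  36. ]
v 162 [61.6 18.9 36. ] [ 61.7 -19.7  36. ]
v 202 [47.3 18.8 36. ] [ 47.4 -19.6  36. ]
v 243 [31.6 19.2 36. ] [ 31.7 -19.5  36. ]
v 283 [15.1 19.1 36. ] [ 15.2 -19.5  36. ]
[-3.3 -0.4 28.7] [-11.51   2.39   8.17]
[-3.3 -0.5 28.7] [-10.56   1.17   8.12]
[-3.3 -0.5 28.7] [-11.29   1.88   7.98]
[-3.2 -0.4 28.7] [-10.64   1.26   8.21]
[-3.3 -0.4 28.7] [-11.92   1.15   7.8 ]
[-3.2 -0.5 28.7] [-11.56   1.46   9.22]
```

Emit:
{"method": "move_arm", "body": {
  "rows": [0,0,-0.05,0,0,0,-0.1,0,0,0,-0.1,0,0,0,-0.1,0]
}}

```text
clock: 24.2
tcp_pos: [0.5479, 0.0676, 0.0291]
orientation: [3.138, -0.128, -0.009]
contact_force: [-7.0, -0.0, -1.9]
grip_width: 0.028
gripper_force: 3.4
```

```bash
python3 m.py w14 | grep -v plate|head -4
```

```text
[-2.6 -0.5 29.1] 24.2 0.02803556985419589 F tool [-7.    0.6   1.94]
[  261   147   110   152 12157]
u 283 [67.9 11.1 36. ] [ 8.8 12.8 36. ]
u 305 [67.9  3.4 36. ] [ 8.8  4.  36. ]
```

Emit:
{"method": "move_arm", "body": {
  "rows": [0.05,0,0,0,0.1,0,0,0,0.15,0,0,0,0.2,0,0,0,0.2,0,0,0,0.2,0,0,0]
}}

```text
clock: 25.0
tcp_pos: [0.5494, 0.0675, 0.029]
orientation: [3.138, -0.128, -0.01]
contact_force: [-6.8, 1.7, -0.8]
grip_width: 0.0281
gripper_force: 4.0
```

```bash
python3 m.py w15
```

```text
[-1.1 -0.5 29. ] 25.0 0.028139460988827726 F tool [-6.95 -1.18  0.87]
[  261   147   110   152 12147]
u 283 [69.4 11.1 36. ] [10.4 12.8 36. ]
u 305 [69.4  3.4 36. ] [10.4  4.  36. ]
u 327 [69.4 -4.3 36. ] [10.4 -4.8 36. ]
u 349 [ 69.5 -12.   36. ] [ 10.5 -13.6  36. ]
v 162 [63.8 18.9 36. ] [ 63.8 -19.7  36. ]
v 202 [49.4 18.8 36. ] [ 49.5 -19.7  36. ]
v 243 [33.7 19.2 36. ] [ 33.8 -19.6  36. ]
v 283 [17.2 19.1 36. ] [ 17.2 -19.5  36. ]
plate col 239 [121, 118, 121, 115, 122, 119, 120, 121, 119, 120, 119, 120, 120, 119, 119, 121, 122, 122, 121, 122, 122, 121, 123, 124, 122, 123, 121, 116, 137, 155, 163, 163, 161, 162, 163, 164, 162, 163, 163, 164, 166, 165, 164, 169, 167, 168, 166, 170, 165, 168, 165, 165, 159, 164, 162, 154, 133, 100, 116, 120, 123, 126, 123, 125, 125, 126, 124, 124, 124, 126, 124, 124, 122, 123, 123, 125, 124, 127, 126, 123] 87
plate col 393 [118, 117, 114, 115, 115, 119, 117, 115, 113, 121, 117, 116, 117, 114, 116, 115, 114, 117, 120, 115, 117, 115, 117, 115, 117, 117, 119, 96, 133, 151, 163, 163, 164, 162, 163, 165, 166, 169, 163, 165, 165, 165, 163, 164, 164, 164, 163, 165, 164, 166, 168, 165, 162, 163, 163, 156, 140, 114, 101, 112, 117, 118, 118, 116, 116, 115, 115, 118, 117, 113, 114, 114, 116, 114, 114, 113, 113, 113, 117, 112] 87
```

```bash
python3 - <<'E'
from bench import r
from h import *
F=[]
for _ in range(6):
    g=r.grab_frame("side");o=r.get_obs();F.append(o["contact_force"])
print(np.mean(F,0).round(2),loc(o),o["clock"],lidq(g,(300,180,440,280)))
if 5.5<-np.mean(F,0)[0]<10:print(r.hand_in())
E
```

```text
[-7.87  1.45 -0.7 ] [-1.1 -0.5 28.9] 25.35 [[418, 246], [383, 270], [331, 229], [348, 219]]
the job is handed in; nothing more can be done
None
```

The job is handed in, with no verdict returned: the lid was tipped, lifted off and laid flat on the bench handle up, and the carrier is held square and centred (within about 0.5 mm), pressing the plate in about 10 mm with about 8 N at 25 s; the first tip lifted the lid about 18 mm nearly level, so I set it back and tipped it properly, and I viewed 11 pictures against the limit of 10.

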